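Fit the tie-down U-bolt of a bench centrifuge

TASK

Roll the slatted shutter of the bench store fully open and leave it open, then take the U-bolt with the blue grip out of its rack. Fit it over the centrifuge's tie-down post with one leg through each hole of the yellow bracket, so that it sits fully home on the post, upright, and let go. Leave the orange U-bolt in its rack and do not disturb the bottle, the jar or the slide tray.

Things in the scene. Friction and masses are not known exactly. Their poses are not given: they have to be found in the camera images.
- store: Roll-top bench store, 300 mm deep (x), 236 mm wide (y), fixed, left or right of the robot. Origin: centre of its underside, on the work surface; x points from its front (shutter side, towards the robot) to its back, y to its left, z up. Floor 6 mm thick, side walls up to 56 mm; above them two curved rails at y = +-112 mm, up to 162 mm high.
- rack (a point): Centre of the floor of the rack in the store, 6 mm above the work surface, axes as the store's. The grey rack block (x and y = +-20 and +-85 mm about this point, 30 mm high) has two slots 14 mm wide in x, 56 mm long in y, 30 mm deep, centred at y = +45 and -45 mm; a U-bolt stands legs down in each.
- shutter (a joint): Shutter of 11 wooden slats on a circular track (outer radius 149 mm) about shutter_axis. 0 = closed, slats over the front quarter; grows to 1.5 rad = fully open, slats over the back half. Starts at 0 to 0.25. It stays where left; its handle takes about 4 N. A shutter point at radius r, angle a (up from the store's -x) is at x = -r cos a, z = r sin a from the axis; a grows with the joint.
- shutter_axis (a point): Point on the shutter's turning axis (the store's y direction), 12 mm above the store's origin; axes as the store's.
- shutter_handle (a point): Centre of the shutter's handle: a black round bar 12 mm thick, 100 mm long along the store's y, on a black fin 8 mm thick standing out of the slats. The bar's centre is at radius 180 mm, at angle 40 degrees + joint value. It can be pushed towards the back of the store with shut fingers held vertical.
- ubolt_blue: Loose U-bolt with blue grip, about 0.22 kg, upright in one of the rack's slots (varies), axes as the store's. Origin midway between its leg tips. Legs 10 mm thick, round tips, at y = +-21 mm; between them a gap 32 mm wide, 52 mm high, up to the flat saddle's underside (saddle 24 mm wide in x). Grip block on top: z = 61 to 100 mm, 16 mm thick in x, 40 mm long in y.
- ubolt_orange: Smaller U-bolt with orange grip: the same shape and frame but legs at y = +-15 mm, too narrow for the post. It stands in the other slot and stays there.
- clamp: Small white centrifuge with black dome, its tie-down post and yellow bracket: one fixed piece, on the other side from the store. Origin on the work surface under the bracket's centre; x runs along the post to the centrifuge (centred at x = 205 mm, radius 80, 131 mm high). The post is an aluminium tube 26 mm thick over the bracket, from x = -85 mm to the centrifuge, its top at z = 68 mm.
- clamp_home (a point): Where the blue U-bolt's origin is when fully home, saddle on the post: 16 mm above the clamp's origin, axes as the clamp's; a half turn about z is as good. The yellow bracket plate (70 x 90 mm, 14 mm thick, open beneath) has its top 24 mm above this point, with two through holes of 13.5 mm at x = 0, y = +-21 mm, one either side of the post.
- strip_bottle: Bystander: white round bottle, black cap, 44 mm across, 105 mm high, origin under its centre.
- specimen_jar: Bystander: white round jar, yellow cap, 52 mm across, 60 mm high, origin under its centre.
- slide_tray: Bystander: cardboard tray 110 x 160 x 30 mm with slides, origin under its centre.

How it is judged:
On the way, in this order (a step that is already met when the one before it is completed fails the run):
1. the shutter is rolled open (joint above 1.3 rad) (value of joint shutter above 1.3 rad), for 0.2 s.
2. the blue U-bolt is lifted out of the rack (leg tips more than 50 mm up) (height (world z) of ubolt_blue above 0.05 m), for 0.1 s.
At the end, for the whole second after the job is handed in: The blue U-bolt is at rest fully home on the post: within 4 mm in height and 6 mm sideways of its home point, both legs in the holes (within 0.15 rad of the bracket's direction), upright within 0.1 rad. The shutter is still open (above 1.2 rad) and the orange U-bolt within 20 mm of where it stood (z of ubolt_blue in the frame of clamp_home between -0.004 and 0.004 m and horizontal distance between ubolt_blue and clamp_home below 0.006 m and angle between the y axis of ubolt_blue and the y axis of clamp_home, either way round below 0.15 rad and angle between ubolt_blue's own z axis and vertical below 0.1 rad and linear speed of ubolt_blue below 0.01 m/s and value of joint shutter above 1.2 rad and distance of ubolt_orange from where it was at the start of the episode below 0.02 m); the robot touches nothing.
It fails at once if a bystander (bottle, jar or slide tray) is moved by more than 30 mm or the bottle or jar tipped (distance of any of strip_bottle, specimen_jar, slide_tray from where it was at the start of the episode above 0.03 m or angle between any of strip_bottle, specimen_jar's own z axis and vertical above 0.5 rad).
It fails at once if the orange U-bolt is moved by more than 25 mm (distance of ubolt_orange from where it was at the start of the episode above 0.025 m).
It also fails if it takes over 59 s, if anything falls off the work surface, if the arm or the gripper's body presses on something with over 40 N, if the wrist force passes 120 N, or if a joint passes its speed limit or range.

ROBOT

A 6-joint arm with a two-finger parallel gripper is mounted at the origin on the work surface. World frame = base frame: x ahead of the robot, y to its left, z up, the work surface at z = 0. Lengths are in m, angles in rad, forces in N, time in s.
With the tool pointing down it reaches from about 0.375 to 0.925 m from the base axis. Payload 5.7 kg.
Tool frame: the origin (TCP) lies on the centre line of the jaws, within the pads' length; the fingertips stand 22 mm ahead of it and the grasp point (between the pads) lies 3 mm ahead of it; z points along the fingers, y is the line along which they close (so a half turn about z gives the same grasp; the last joint's range is limited). The gripper opens to 88 mm and grips with 3 to 60 N. Pads are 20 mm wide; open, the fingers measure 115 mm over their backs; the gripper's body (75 mm by 178 mm) begins 61 mm behind the grasp point.
Start: joints at [-1.435, 0.359, 1.51, -0, 1.272, -0.115], TCP at [0.149, -0.581, 0.245] pointing down, gripper open.
Joint ranges: [-2.97, 2.97], [-1.01, 2.36], [0.21, 2.38], [-0.96, 4.11], [0.2, 2.71], [-2.98, 2.98]. Speed limits (rad/s): [2.39, 2.39, 3.14, 3.14, 3.14, 3.14].

INTERFACE

Orientations are given as a 3x3 rotation matrix whose columns are the frame's x, y, z axes.
In Python, from station import arm gives the robot as it stands.
- The arm moves only by the shell command python3 -m jog 'ROWS' [FORCE]. ROWS is a JSON object of lists of equal length, an entry for each row: "travel": the shift along the tool's x, y, z as a fraction of full scale, a list of three; "dr": the turn, a rotation vector about the tool's x, y, z as a fraction of full scale, a list of three; "claw": the closure, from 0 (fully open) to 1 (shut). In form: {"travel": [[tx, ty, tz], ...], "dr": [[rx, ry, rz], ...], "claw": [claw, ...]}. A call has 1 to 12 rows; each row shifts and turns the commanded pose from where the row before left it, along the tool's axes as they then stand; what a row does not reach is not made up. Full scale, the value 1, is 0.02 m for a shift and 5 degrees for a turn. A row lasts 1/8 s, in which the tool goes at most 62.5 mm and 10.7 degrees, less where a joint would pass 70% of its speed; a pose out of reach is approached as far as the arm can. A call with a number of a shift or a turn outside -1 to 1 is refused whole. A call with a gripper value outside its range is refused whole. The fingers move at their own pace and stop on an object; FORCE is the grip in N (left out, the last holds). Time passes only in rows, so rows that do not move let the fingers close. It gives the time, the measured TCP pose, the force, the opening and the grip force at its end, in the units of the state.
- arm.read_state(): the state, without advancing time (a new reading comes with each control period).
- arm.read_camera(name): name is "scene" or "top" or "wrist"; returns a dict with "color" (480x640x3 uint8, red, green, blue), "range_z" (480x640 float32, m along the optical axis (not along the pixel's ray), 0 where there is no reading), "mtx" (3x3 intrinsics, pixels), "R" (3x3) and "t" (3): a world point X has camera coordinates R X + t. Camera axes: x right, y down, z forward; pixel columns grow to the right and rows downward; lengths in m; the calibration is good to about 2 mm. A picture is of the moment at which its call begins.
- arm.finish_job(): hands the job in; it is judged then, once.
The state is a dict: "clock": time; "joints": joint angles; "qvel": joint speeds; "effort": joint torques, N m; "ee_pos": TCP position; "orientation": TCP orientation; "force": force on the tool from outside, world axes, zero at the start; "ft_torque": the same for the moment, N m; "width": opening from 0.0 (shut) to 1.0 (fully open); "grip_force": force on a finger pad.
Only numpy, scipy, OpenCV 4.12 (cv2) and the standard library are available. Lean on these libraries where they do the work, as an engineer would, in place of code of your own. Each camera call takes 0.05 s, during which the arm holds its last target. There are 200 camera calls.

## Working session

There is one attempt and no reset: what is moved stays moved. The work goes in short steps, Python scripts to look and compute and a shell command to move; the robot and the scene stay as the last step left them, time stands still between calls to the robot, and variables do not carry over. Pictures are saved under pics/ and viewed, at most 10 in all, crops included, and the job is handed in when it is done.

```bash
ls; mkdir -p pics; python3 - <<'E'
from station import arm
import numpy as np, cv2
for n in ("scene","top"):
    c=arm.read_camera(n)
    np.savez(f"{n}0.npz",**c)
    cv2.imwrite(f"pics/{n}0.png",c["color"][:,:,::-1])
    print(n,c["mtx"].round(1).tolist(),c["R"].round(3).tolist(),c["t"].round(3).tolist())
s=arm.read_state();print(s)
E
```

```text
pics
scene [[547.9, 0.0, 320.8], [0.0, 547.9, 243.0], [0.0, 0.0, 1.0]] [[0.286, 0.958, 0.015], [0.519, -0.142, -0.843], [-0.805, 0.248, -0.538]] [-0.3, -0.203, 1.94]
top [[575.3, 0.0, 318.9], [0.0, 575.3, 238.8], [0.0, 0.0, 1.0]] [[0.015, -1.0, -0.018], [-0.998, -0.014, -0.067], [0.067, 0.019, -0.998]] [0.131, 0.555, 1.403]
{'clock': 0.1, 'joints': array([-1.43507697e+00,  3.59416593e-01,  1.51129944e+00,  9.30777558e-06,
        1.27249918e+00, -1.15092335e-01]), 'qvel': array([-0.00100226, -0.00057964, -0.00339745, -0.00236645, -0.00101815,
       -0.00168478]), 'effort': array([ 2.06610557e-04, -5.16358173e+01, -2.71406901e+01,  6.77838223e-02,
        2.76911468e-02, -3.35016546e-05]), 'ee_pos': array([ 0.14883627, -0.580655  ,  0.2439128 ]), 'orientation': array([[ 9.68711988e-01,  2.48187511e-01, -2.10722059e-04],
       [ 2.48187524e-01, -9.68710671e-01,  1.60884014e-03],
       [ 1.95165324e-04, -1.61080132e-03, -9.99998684e-01]]), 'force': array([ 0.0202426 , -0.00487433,  0.00187377]), 'ft_torque': array([-0.01147547,  0.02416804, -0.00321436]), 'grip_force': 0.0, 'width': 1.0024192075239209}
```

View pics/scene0.png

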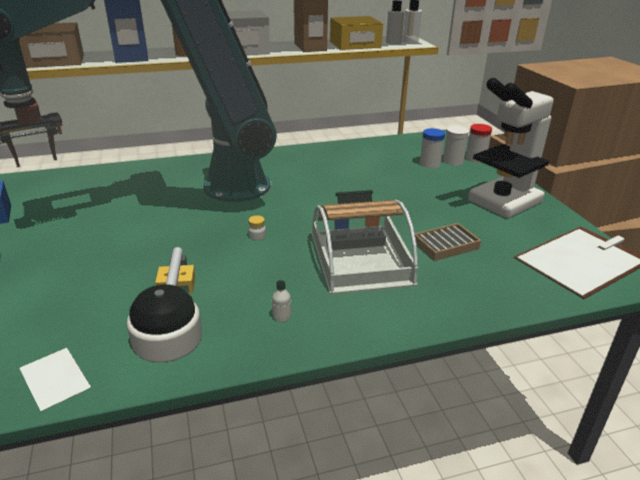

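View pics/top0.png

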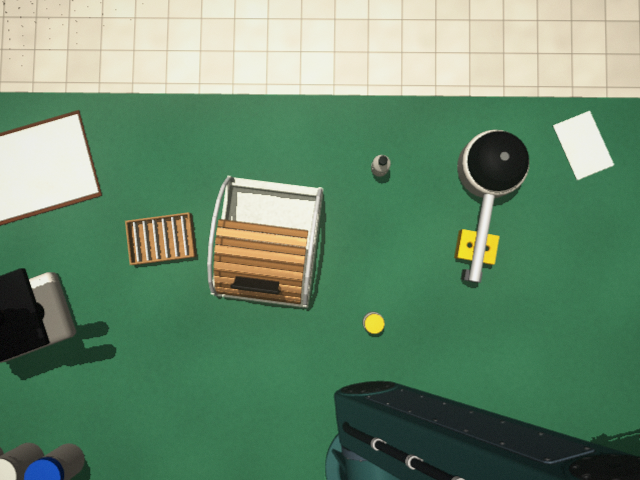

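```bash
cat > h.py <<'E'
import numpy as np, cv2
from station import arm
def cloud(c):
    z=c["range_z"]; v,u=np.mgrid[:480,:640]; K=c["mtx"]
    p=np.stack([(u-K[0,2])/K[0,0]*z,(v-K[1,2])/K[1,1]*z,z],-1)
    P=(p-c["t"])@c["R"]; P[z==0]=np.nan
    return P
def proj(c,X):
    p=np.atleast_2d(X)@c["R"].T+c["t"]; q=p@c["mtx"].T; return q[:,:2]/q[:,2:]
def hsv(c): return cv2.cvtColor(c["color"],cv2.COLOR_RGB2HSV)
E
python3 - <<'E'
from h import *
c=dict(np.load("top0.npz")); P=cloud(c); H=hsv(c)
def box(u0,v0,u1,v1):
    m=np.zeros((480,640),bool); m[v0:v1,u0:u1]=1; return m
Z=np.nan_to_num(P[...,2])
def rect(m,name):
    q=P[m]; r=cv2.minAreaRect((q[:,:2]*1000).astype(np.float32)); 
    print(name,m.sum(),np.round(r[0],1),np.round(r[1],1),round(r[2],2),"z",np.percentile(q[:,2],[5,50,95]).round(4))
    return q
B=box(195,165,340,320)
print("table z",np.nanmedian(P[...,2][box(330,220,440,290)]))
rect(B&(Z>0.025),"store"); rect(B&(Z>0.045),"store hi")
q=rect(B&(Z>0.06)&(H[...,2]<50),"handle"); print(np.nanmean(q,0))
rect(B&(Z>0.06)&(H[...,1]>90)&(H[...,0]<25)&(H[...,2]>90),"slats")
yl=(H[...,0]>20)&(H[...,0]<32)&(H[...,1]>150)
q=rect(box(445,220,510,275)&yl&(Z>.03)&(Z<.05),"bracket")
post=box(462,192,498,285)&(Z>0.05)&(Z<.08)&(H[...,1]<60)
q=rect(post,"post"); 
d=box(450,120,540,205)&(Z>0.05)
rect(d,"centrifuge")
for n,b in (("bottle",(365,145,400,185)),("jar",(355,305,392,340)),("tray",(120,205,200,270))): rect(box(*b)&(Z>.015),n)
E
```

```text
table z -0.00026316621580511267
store 8344 [546.2 266.2] [235.2 292.2] 83.26 z [0.049  0.148  0.1619]
store hi 8049 [547.1 266.3] [234.8 288.4] 83.48 z [0.0578 0.1492 0.162 ]
handle 495 [439.1 277.1] [106.1  26.8] 83.4 z [0.1314 0.1454 0.1568]
[0.43934345 0.27626492 0.14529944]
slats 5615 [492.8 271.5] [203.1 167.4] 83.38 z [0.0887 0.153  0.1626]
bracket 732 [ 539.5 -246.7] [91.5 70. ] 80.03 z [0.0343 0.0399 0.0448]
post 999 [ 563.2 -249.4] [ 40.5 217. ] 80.05 z [0.0574 0.0653 0.0712]
centrifuge 3662 [ 736.6 -277.6] [159.6 149.3] 33.29 z [0.0654 0.1151 0.1319]
bottle 320 [735.1  -8. ] [42.9 42.5] 12.27 z [0.0288 0.0719 0.1065]
jar 368 [351.9   6.1] [48.1 49. ] 89.59 z [0.0281 0.0588 0.0632]
tray 1173 [549.7 533.7] [111.  163.7] 8.38 z [0.0166 0.0254 0.0321]
```

The scene view shows the store right of centre (365,245) and the centrifuge with its bracket at (175,275). The top view has the store at (265,245), its handle at (257,285), the bracket at (478,247), the bottle at (381,167), the jar at (374,324) and the tray at (160,240). I'll turn the tool to the store's direction, then travel to the front of the handle.

```bash
python3 -m jog '{"travel":[[0,0,0],[0,0,0],[0,0,0],[0,0,0],[0,0,0],[0,0,0],[0,0,0],[0,0,0],[0,0,0],[0,0,0],[0,0,0],[0,0,0]],"dr":[[0,0,-1],[0,0,-1],[0,0,-1],[0,0,-1],[0,0,-1],[0,0,-1],[0,0,-1],[0,0,-1],[0,0,-1],[0,0,-1],[0,0,-1],[0,0,-1]],"claw":[1,1,1,1,1,1,1,1,1,1,1,1]}' 20
python3 -m jog '{"travel":[[0,0,0],[0,0,0],[1,0.6,0],[1,0.6,0],[1,0.6,0],[1,0.6,0],[1,0.6,0],[1,0.6,0],[1,0.6,0],[1,0.6,0]],"dr":[[0,0,-1],[0,0,-0.8],[0,0,0],[0,0,0],[0,0,0],[0,0,0],[0,0,0],[0,0,0],[0,0,0],[0,0,0]],"claw":[1,1,1,1,1,1,1,1,1,1]}'
python3 -m jog '{"travel":[[1,0.6,0],[1,0.6,0],[1,0.6,0],[1,0.6,0],[1,0.6,0],[1,0.6,0],[1,0.6,0],[1,0.6,0],[1,0.6,0],[1,0.6,0]],"dr":[[0,0,0],[0,0,0],[0,0,0],[0,0,0],[0,0,0],[0,0,0],[0,0,0],[0,0,0],[0,0,0],[0,0,0]],"claw":[1,1,1,1,1,1,1,1,1,1]}'
```

```text
clock: 1.6
ee_pos: [0.1488, -0.5808, 0.2442]
orientation: [[0.267, 0.964, -0.0], [0.964, -0.267, 0.001], [0.001, -0.0, -1.0]]
force: [-0.2, -0.6, 0.5]
width: 0.007
grip_force: 0.0
clock: 2.85
ee_pos: [0.2636, -0.4321, 0.2447]
orientation: [[0.115, 0.993, 0.0], [0.993, -0.115, -0.0], [-0.0, 0.0, -1.0]]
force: [0.6, -0.3, 0.2]
width: 0.01
grip_force: 0.0
clock: 4.1
ee_pos: [0.4056, -0.2471, 0.2447]
orientation: [[0.115, 0.993, 0.0], [0.993, -0.115, -0.0], [0.0, 0.0, -1.0]]
force: [0.5, 0.3, -0.1]
width: 0.007
grip_force: 0.0
```

```bash
python3 -m jog '{"travel":[[1,0,0],[1,0,0],[1,0,0],[1,0,0],[1,0,0],[1,0,0],[1,0,0],[1,0,0],[1,0,0],[1,0,0],[1,-0.26,0],[1,-0.26,0]],"dr":[[0,0,0],[0,0,0],[0,0,0],[0,0,0],[0,0,0],[0,0,0],[0,0,0],[0,0,0],[0,0,0],[0,0,0],[0,0,0],[0,0,0]],"claw":[1,1,1,1,1,1,1,1,1,1,1,1]}'
python3 -m jog '{"travel":[[1,-0.26,0],[1,-0.26,0],[1,-0.26,0],[1,-0.26,0],[1,-0.26,0],[1,-0.26,0],[1,-0.26,0],[1,-0.26,0],[1,-0.26,0],[1,-0.26,0],[1,-0.26,0.2],[1,-0.26,0.5]],"dr":[[0,0,0],[0,0,0],[0,0,0],[0,0,0],[0,0,0],[0,0,0],[0,0,0],[0,0,0],[0,0,0],[0,0,0],[0,0,0],[0,0,0]],"claw":[1,1,1,1,1,1,1,1,1,1,1,1]}'
python3 -m jog '{"travel":[[1,-0.26,0.6],[1,-0.26,0.6],[0.3,-0.26,0.6],[0,-0.1,0.6],[0,0,0.6]],"dr":[[0,0,0],[0,0,0],[0,0,0],[0,0,0],[0,0,0]],"claw":[1,1,1,1,1]}'
python3 - <<'E'
from h import *
c=arm.read_camera("top"); cv2.imwrite("pics/t1.png",cv2.resize(c["color"][150:340,180:360,::-1],None,fx=3,fy=3))
P=cloud(c);H=hsv(c)
o=np.array([.5462,.2662,0]);ex=np.array([.9934,-.1149,0]);ey=np.array([.1149,.9934,0])
print("tcp store",(arm.read_state()["ee_pos"]-o)@np.stack([ex,ey,[0,0,1]],1))
E
```

```text
clock: 5.6
ee_pos: [0.4214, -0.0078, 0.2446]
orientation: [[0.116, 0.993, -0.0], [0.993, -0.116, 0.0], [0.0, -0.0, -1.0]]
force: [-0.3, -1.0, 0.6]
width: 0.006
grip_force: 0.0
clock: 7.1
ee_pos: [0.3874, 0.2374, 0.2309]
orientation: [[0.115, 0.993, 0.001], [0.993, -0.115, 0.0], [0.0, 0.001, -1.0]]
force: [-0.1, -0.4, -0.5]
width: 0.008
grip_force: 0.0
clock: 7.72
ee_pos: [0.3754, 0.2838, 0.17]
orientation: [[0.115, 0.993, -0.0], [0.993, -0.115, -0.0], [-0.0, -0.0, -1.0]]
force: [0.3, 0.1, 0.1]
width: 0.011
grip_force: 0.0
tcp store [-0.17214723 -0.00273482  0.16867942]
```

View pics/t1.png

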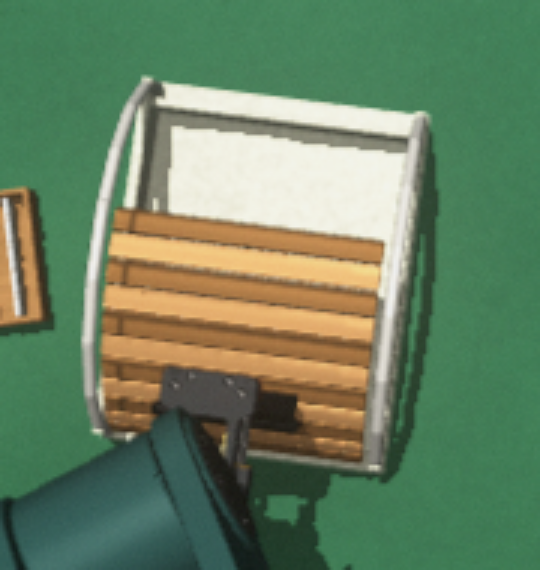

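```bash
python3 -m jog '{"travel":[[0,0.8,0],[0,0.8,0],[0,0.5,0],[0,0.5,-0.2],[0,0.5,-0.45],[0,0.5,-0.25],[0,0.5,-0.25],[0,1,-0.34],[0,1,-0.22]],"dr":[[0,0,0],[0,0,0],[0,0,0],[0,0,0],[0,0,0],[0,0,0],[0,0,0],[0,0,0],[0,0,0]],"claw":[1,1,1,1,1,1,1,1,1]}'
python3 -m jog '{"travel":[[0,1,-0.1],[0,1,0],[0,1,0.12],[0,1,0.24],[0,1,0.37],[0,0.7,0.32],[0,0.3,0.18],[0,0,0]],"dr":[[0,0,0],[0,0,0],[0,0,0],[0,0,0],[0,0,0],[0,0,0],[0,0,0],[0,0,0]],"claw":[1,1,1,1,1,1,1,1]}'
cat > tip.py <<'E'
from h import *
o=np.array([.5462,.2662,0]);ex=np.array([.9934,-.1149,0]);ey=np.array([.1149,.9934,0])
A=np.stack([ex,ey,[0,0,1]],1)
if __name__=="__main__":
    c=arm.read_camera("scene"); cv2.imwrite("pics/s2.png",cv2.resize(c["color"][130:310,270:470,::-1],None,fx=3,fy=3))
    c=arm.read_camera("top"); P=(cloud(c)-o)@A; H=hsv(c)
    w=(H[...,0]<25)&(H[...,1]>90)&(H[...,2]>90)&(P[...,2]>.06)&(abs(P[...,0])<.16)&(abs(P[...,1])<.12)
    q=P[w]; a=np.arctan2(q[:,2]-.012,-q[:,0]); print("slat angle",np.degrees(np.percentile(a,[0.5,2,50,98])).round(1),len(q))
    print("tcp store",((arm.read_state()["ee_pos"]-o)@A).round(4), arm.read_state()["force"])
E
python3 tip.py
```

```text
clock: 8.9
ee_pos: [0.4979, 0.2712, 0.2091]
orientation: [[0.115, 0.993, 0.002], [0.993, -0.115, 0.003], [0.003, 0.002, -1.0]]
force: [-2.6, 0.7, 4.4]
width: 0.005
grip_force: 2.2
clock: 9.9
ee_pos: [0.6163, 0.2562, 0.1816]
orientation: [[0.116, 0.993, -0.001], [0.993, -0.116, -0.0], [-0.0, -0.001, -1.0]]
force: [-0.2, -0.7, -0.8]
width: 0.003
grip_force: 0.0
slat angle [ 51.2  53.4 109.3 156.7] 1710
tcp store [ 0.0703 -0.0016  0.1822] [-0.76959974 -0.42784719 -0.36056501]
```

View pics/s2.png

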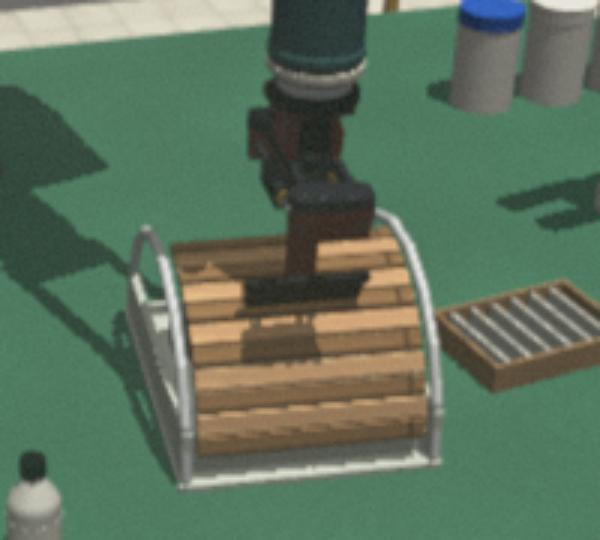

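```bash
python3 -m jog '{"travel":[[0,0.4,0.25],[0,0.35,0.23],[0,0,0]],"dr":[[0,0,0],[0,0,0],[0,0,0]],"claw":[1,1,1]}'
```

```text
clock: 10.38
ee_pos: [0.6318, 0.2546, 0.1723]
orientation: [[0.116, 0.993, 0.0], [0.993, -0.116, 0.0], [0.0, 0.0, -1.0]]
force: [0.5, 0.1, -0.2]
width: 0.003
grip_force: 0.0
```

```bash
python3 -m jog '{"travel":[[0,-0.5,0],[0,-1,-1],[0,-1,-1],[0,-1,-1],[0,-1,-1],[0,-1,-1],[0,-1,-1],[0,-1,-1],[0,-1,-0.5],[0,-1,0],[0,-0.5,0],[0,0,0]],"dr":[[0,0,0],[0,0,0],[0,0,0],[0,0,0],[0,0,0],[0,0,0],[0,0,0],[0,0,0],[0,0,0],[0,0,0],[0,0,0],[0,0,0]],"claw":[0,0,0,0,0,0,0,0,0,0,0,0]}'
python3 tip.py
python3 - <<'E'
from tip import *
w=arm.read_camera("wrist"); np.savez("w1.npz",**w); cv2.imwrite("pics/w1.png",w["color"][:,:,::-1])
c=arm.read_camera("top"); np.savez("t2.npz",**c); cv2.imwrite("pics/t2.png",cv2.resize(c["color"][150:340,180:360,::-1],None,fx=3,fy=3))
for n,c in (("w",w),("t",c)):
    P=(cloud(c)-o)@A; H=hsv(c); z=P[...,2]; inn=(abs(P[...,0])<.15)&(abs(P[...,1])<.1)&(z>.07)&(z<.125)
    for k,h0,h1 in (("blue",95,130),("orange",3,18)):
        m=inn&(H[...,0]>=h0)&(H[...,0]<=h1)&(H[...,1]>120)
        q=P[m]
        if len(q)>20: print(n,k,len(q),np.median(q,0).round(4),np.percentile(q,[3,97],axis=0).round(4).tolist())
E
```

```text
clock: 11.88
ee_pos: [0.4316, 0.2777, 0.322]
orientation: [[0.115, 0.993, -0.001], [0.993, -0.115, -0.001], [-0.001, -0.001, -1.0]]
force: [-0.0, 0.4, 0.1]
width: 0.995
grip_force: 0.0
slat angle [ 93.3  93.8 113.4 157.2] 3989
tcp store [-0.114  -0.0016  0.3222] [ 0.07495277 -0.12340784  0.19442552]
w blue 772 [-0.0673 -0.042   0.105 ] [[-0.0739, -0.0638, 0.0803], [-0.0589, -0.0269, 0.1068]]
w orange 1628 [-0.0588  0.0484  0.1061] [[-0.074, -0.0922, 0.0857], [0.1162, 0.0942, 0.1225]]
t blue 108 [-0.0653 -0.047   0.1045] [[-0.072, -0.0652, 0.0874], [-0.0585, -0.0291, 0.1096]]
t orange 768 [ 0.1222 -0.0104  0.0972] [[0.0974, -0.0963, 0.0713], [0.1365, 0.0945, 0.1236]]
```

View pics/w1.png

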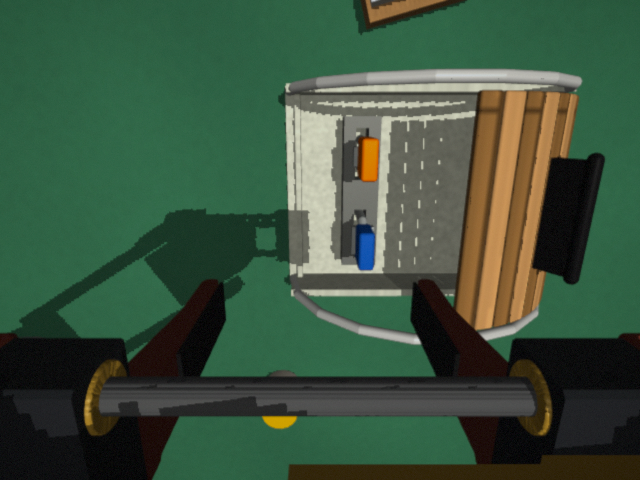

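```bash
python3 - <<'E'
from tip import *
w=dict(np.load("w1.npz")); s=arm.read_state(); p=s["ee_pos"];R=s["orientation"]
C=-w["R"].T@w["t"]; print("cam in tool",(R.T@(C-p)).round(4)); print((w["R"]@R).round(3))
print("tip proj",proj(w,p+R@[0,0,.022]),proj(w,p+R@[0,.044,.022]))
for n in ("w1.npz","t2.npz"):
    c=dict(np.load(n)); H=hsv(c); P=(cloud(c)-o)@A; z=P[...,2]
    for k,h0,h1 in (("blue",95,130),("orange",3,18)):
        m=(P[...,0]<-.02)&(P[...,0]>-.1)&(abs(P[...,1])<.1)&(z>.1)&(z<.113)&(H[...,0]>=h0)&(H[...,0]<=h1)&(H[...,1]>120)
        v,u=np.nonzero(m)
        # back-project pixels to plane z=.106
        K=c["mtx"]; d=np.stack([(u-K[0,2])/K[0,0],(v-K[1,2])/K[1,1],np.ones(len(u))],1)@c["R"]; Cc=-c["R"].T@c["t"]
        q=Cc+d*((.106-Cc[2])/d[:,2:]); qs=(q-o)@A
        r=cv2.minAreaRect((qs[:,:2]*1000).astype(np.float32)); print(n,k,len(u),np.round(r,1) if 0 else r)
    # rack block top z~.036
    m=(abs(P[...,0]+.066)<.05)&(abs(P[...,1])<.1)&(abs(z-.036)<.006)&(H[...,1]<60)
    print("rack",m.sum(),np.percentile(P[m],[2,98],axis=0).round(4).tolist())
E
```

```text
cam in tool [ 0.0794  0.     -0.1398]
[[-0.     1.     0.001]
 [-0.956  0.    -0.295]
 [-0.295 -0.001  0.956]]
tip proj [[317.89452434 297.91482537]] [[411.84374382 297.94789319]]
w1.npz blue 605 ((-66.14652252197266, -45.12639617919922), (15.775703430175781, 39.98078155517578), 1.7356034517288208)
w1.npz orange 725 ((-66.57875061035156, 43.15647888183594), (39.03207015991211, 16.21654510498047), 89.9696044921875)
rack 3052 [[-0.0858, -0.0825, 0.0333], [-0.0464, 0.0814, 0.0375]]
t2.npz blue 97 ((-65.24829864501953, -46.311073303222656), (37.7932243347168, 14.452521324157715), 88.0225830078125)
t2.npz orange 0 ((0.0, 0.0), (0.0, 0.0), 0.0)
rack 436 [[-0.0841, -0.0842, 0.0306], [-0.0452, 0.0132, 0.0407]]
```

```bash
python3 -m jog '{"travel":[[-0.7,0.8,1],[-0.7,0.8,1],[-0.6,0.6,1],[-0.2,0.2,1],[0,0,1],[0,0,1],[0,0,1],[0,0,1],[0,0,0.8],[0,0,0.4],[0,0,0]],"dr":[[0,0,0],[0,0,0],[0,0,0],[0,0,0],[0,0,0],[0,0,0],[0,0,0],[0,0,0],[0,0,0],[0,0,0],[0,0,0]],"claw":[0,0,0,0,0,0,0,0,0,0,0]}'
python3 - <<'E'
from tip import *
c=arm.read_camera("wrist"); cv2.imwrite("pics/w2.png",c["color"][:,:,::-1])
s=arm.read_state(); print("tcp store",((s["ee_pos"]-o)@A).round(4), s["force"].round(2))
P=(cloud(c)-o)@A;H=hsv(c);z=P[...,2]
m=(abs(P[...,0]+.066)<.03)&(abs(P[...,1]+.045)<.04)&(z>.095)&(z<.115)&(H[...,0]>=95)&(H[...,0]<=130)&(H[...,1]>120)
v,u=np.nonzero(m);K=c["mtx"]; d=np.stack([(u-K[0,2])/K[0,0],(v-K[1,2])/K[1,1],np.ones(len(u))],1)@c["R"]; Cc=-c["R"].T@c["t"]
q=Cc+d*((.106-Cc[2])/d[:,2:]); qs=(q-o)@A
print(cv2.minAreaRect((qs[:,:2]*1000).astype(np.float32)),np.median(z[m]))
E
```

```text
clock: 13.45
ee_pos: [0.4751, 0.2284, 0.1383]
orientation: [[0.116, 0.993, -0.001], [0.993, -0.116, -0.0], [-0.0, -0.001, -1.0]]
force: [0.9, 0.1, 0.2]
width: 0.999
grip_force: 0.0
tcp store [-0.066  -0.0455  0.1388] [-0.24  0.66  0.11]
((-65.5197982788086, -43.93153381347656), (15.224678993225098, 41.83633804321289), 0.19238069653511047) 0.1053962230157369
```

View pics/w2.png

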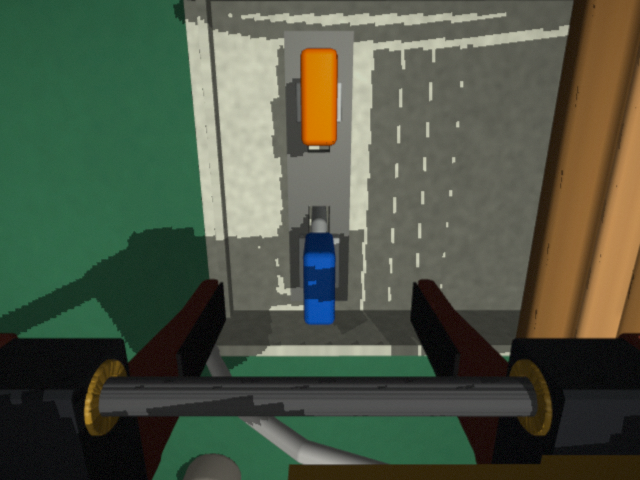

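The blue grip is centred between the fingers at (319,285), so I can go down and grip.

```bash
python3 -m jog '{"travel":[[0,0,0.8],[0,0,0.65],[0,0,0],[0,0,0],[0,0,0],[0,0,0],[0,0,0],[0,0,0],[0,0,0],[0,0,0]],"dr":[[0,0,0],[0,0,0],[0,0,0],[0,0,0],[0,0,0],[0,0,0],[0,0,0],[0,0,0],[0,0,0],[0,0,0]],"claw":[0,0,0,1,1,1,1,1,1,1]}' 35
```

```text
clock: 14.75
ee_pos: [0.4752, 0.2286, 0.1097]
orientation: [[0.115, 0.993, 0.0], [0.993, -0.115, 0.0], [0.0, -0.0, -1.0]]
force: [0.4, 0.4, 0.3]
width: 0.242
grip_force: 0.0
```

```bash
python3 -m jog '{"travel":[[0,0,0],[0,0,0],[0,0,0],[0,0,0]],"dr":[[0,0,0],[0,0,0],[0,0,0],[0,0,0]],"claw":[1,1,1,1]}' 35
```

```text
clock: 15.25
ee_pos: [0.475, 0.2286, 0.1097]
orientation: [[0.115, 0.993, -0.0], [0.993, -0.115, 0.0], [0.0, -0.0, -1.0]]
force: [-1.0, 0.5, 1.1]
width: 0.18
grip_force: 35.0
```

```bash
python3 -m jog '{"travel":[[0,0,-0.5],[0,0,-0.7],[0,0,-1],[0,0,-1],[0,0,-1],[0,0,-1],[0,0,-1],[0,0,-1],[0,0,-1],[-0.3,0,-0.8],[-0.7,0.2,0],[-1,0.3,0]],"dr":[[0,0,0],[0,0,0],[0,0,0],[0,0,0],[0,0,0],[0,0,0],[0,0,0],[0,0,0],[0,0,0],[0,0,0],[0,0,0],[0,0,0]],"claw":[1,1,1,1,1,1,1,1,1,1,1,1]}' 35
python3 -m jog '{"travel":[[-1,0.25,0],[-1,0.25,0],[-1,0.25,0],[-1,0.25,0],[-1,0.25,0],[-1,0.25,0],[-1,0.25,0],[-1,0.25,0],[-1,0.25,0],[-1,0.25,0],[-1,0.25,0],[-1,0.25,0]],"dr":[[0,0,0],[0,0,0],[0,0,0],[0,0,0],[0,0,0],[0,0,0],[0,0,0],[0,0,0],[0,0,0],[0,0,0],[0,0,0],[0,0,0]],"claw":[1,1,1,1,1,1,1,1,1,1,1,1]}'
python3 -m jog '{"travel":[[-1,0.25,0.3],[-1,0.25,0.4],[-1,0.25,0.4],[-1,0.25,0.4],[-1,0.25,0.4],[-1,0.25,0.4],[-1,0.25,0.4],[-1,0.25,0],[-1,0.25,0],[-1,0,0],[-1,0,0],[-0.5,0,0]],"dr":[[0,0,0],[0,0,0],[0,0,0],[0,0,0],[0,0,0.33],[0,0,0.33],[0,0,0],[0,0,0],[0,0,0],[0,0,0],[0,0,0],[0,0,0]],"claw":[1,1,1,1,1,1,1,1,1,1,1,1]}'
```

```text
clock: 16.75
ee_pos: [0.4802, 0.1866, 0.2894]
orientation: [[0.115, 0.993, -0.0], [0.993, -0.115, -0.0], [-0.0, -0.0, -1.0]]
force: [0.8, 0.4, -2.8]
width: 0.176
grip_force: 35.0
clock: 18.25
ee_pos: [0.5114, -0.0592, 0.2888]
orientation: [[0.116, 0.993, -0.002], [0.993, -0.116, 0.0], [-0.0, -0.002, -1.0]]
force: [0.6, -0.1, -2.0]
width: 0.176
grip_force: 35.0
clock: 19.75
ee_pos: [0.5232, -0.2928, 0.2358]
orientation: [[0.173, 0.985, 0.0], [0.985, -0.173, -0.0], [-0.0, 0.0, -1.0]]
force: [0.7, 0.0, -1.5]
width: 0.178
grip_force: 35.0
```

```bash
python3 - <<'E'
from tip import *
c=arm.read_camera("wrist"); np.savez("w3.npz",**c); cv2.imwrite("pics/w3.png",c["color"][:,:,::-1])
E
```

```text
(no output)
```

View pics/w3.png

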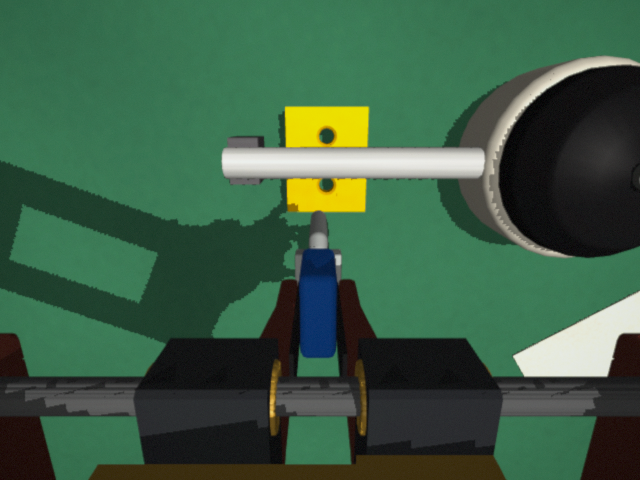

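```bash
cat > m3.py <<'E'
from tip import *
import sys
c=dict(np.load(sys.argv[1])) ; H=hsv(c); s=arm.read_state(); p=s["ee_pos"];R=s["orientation"]
K=c["mtx"];Cc=-c["R"].T@c["t"]
def bp(uv,z):
    uv=np.atleast_2d(uv).astype(float); d=np.stack([(uv[:,0]-K[0,2])/K[0,0],(uv[:,1]-K[1,2])/K[1,1],np.ones(len(uv))],1)@c["R"]
    return Cc+d*((z-Cc[2])/d[:,2:])
T=lambda X:((X-p)@R*1000).round(2)
P=cloud(c);z=P[...,2]
ye=((H[...,0]>22)&(H[...,0]<34)&(H[...,1]>150)&(H[...,2]>60)).astype(np.uint8)
n,l,st,ce=cv2.connectedComponentsWithStats(ye)
ys=[i for i in range(1,n) if st[i,4]>300]; print([st[i].tolist() for i in ys])
Y=np.isin(l,ys).astype(np.uint8); v,u=np.nonzero(Y)
r=cv2.minAreaRect(bp(np.stack([u,v],1),.04)[:,:2].astype(np.float32)*1000); print("bracket",r, "tool",T(np.array([r[0][0]/1000,r[0][1]/1000,.04])))
cs,h=cv2.findContours(Y,cv2.RETR_CCOMP,cv2.CHAIN_APPROX_NONE); W=[]
for k,x in enumerate(cs):
    a=cv2.contourArea(x)
    if h[0][k][3]>=0 and 60<a<900:
        w=bp(x[:,0],.04); (cx,cy),rad=cv2.minEnclosingCircle(w[:,:2].astype(np.float32)*1000); W.append([cx/1000,cy/1000,.04])
        print("hole",x[:,0].mean(0).round(1),a,round(cx,2),round(cy,2),"r",round(rad,2),"tool",T(np.array(W[-1])))
if len(W)==2:
    W=np.array(W);m=W.mean(0);d=W[0]-W[1];d=d*np.sign(d[1]);print("mid",m.round(4),"tool",T(m),"len",np.linalg.norm(d),"y dir deg",np.degrees(np.arctan2(d[1],d[0])))
pm=(abs(z-.06)<.02)&(H[...,1]<60)&(H[...,2]>100)&(np.hypot(P[...,0]-.54,P[...,1]+.247)<.09)
v,u=np.nonzero(pm);q=bp(np.stack([u,v],1),.055);r=cv2.minAreaRect(q[:,:2].astype(np.float32)*1000);print("post",r)
bl=(H[...,0]>=95)&(H[...,0]<=130)&(H[...,1]>120)&(abs(z-p[2])<.02)
zt=np.percentile(z[bl],90);b2=bl&(z>zt-.006);v,u=np.nonzero(b2);q=bp(np.stack([u,v],1),p[2]-.003)
r=cv2.minAreaRect(((q-p)@R)[:,:2].astype(np.float32)*1000);print("grip top z rel tcp",zt-p[2],np.median(z[b2])-p[2],"rect tool",r)
print("tool yaw",np.degrees(np.arctan2(R[1,0],R[0,0])))
E
python3 m3.py w3.npz
```

```text
[[285, 107, 84, 41, 3171], [286, 178, 81, 34, 2476]]
bracket ((538.5509033203125, -249.03717041015625), (89.0376968383789, 70.83856201171875), 79.98961639404297) tool [ 46.61   7.43 195.72]
hole [326.  135.5] 180.0 542.1 -227.83 r 6.93 tool [ 68.11   7.25 195.7 ]
post ((541.9908447265625, -250.80532836914062), (36.712059020996094, 182.8136444091797), 78.07524108886719)
grip top z rel tcp -0.0033897029427991388 -0.004242986117532238 rect tool ((1.79510498046875, 0.19645977020263672), (40.31122589111328, 18.443096160888672), 0.005537297111004591)
tool yaw 80.00652944190264
```

```bash
python3 -m jog '{"travel":[[0.8,0.15,0],[0.8,0.15,0],[0.67,0.06,0.2],[0,0,0.7],[0,0,0.8],[0,0,0.8],[0,0,0.5],[0,0,0.2],[0,0,0]],"dr":[[0,0,0],[0,0,0],[0,0,0],[0,0,0],[0,0,0],[0,0,0],[0,0,0],[0,0,0],[0,0,0]],"claw":[1,1,1,1,1,1,1,1,1]}'
python3 - <<'E'
from tip import *
c=arm.read_camera("wrist"); np.savez("w4.npz",**c); cv2.imwrite("pics/w4.png",cv2.resize(c["color"][150:400,200:440,::-1],None,fx=2.4,fy=2.4))
E
python3 m3.py w4.npz
```

```text
clock: 20.92
ee_pos: [0.5384, -0.2481, 0.1714]
orientation: [[0.173, 0.985, -0.0], [0.985, -0.173, 0.0], [0.0, -0.0, -1.0]]
force: [-0.5, -0.3, -1.4]
width: 0.182
grip_force: 35.0
[[269, 167, 99, 55, 4755], [272, 259, 23, 30, 348], [342, 258, 22, 31, 310]]
bracket ((538.9833984375, -246.66094970703125), (93.2952651977539, 70.92073059082031), 80.05065155029297) tool [1.5500e+00 4.0000e-02 1.3185e+02]
post ((542.7619018554688, -246.06089782714844), (32.516517639160156, 184.370361328125), 79.31227111816406)
grip top z rel tcp -0.0038331576354810604 -0.004709963177744164 rect tool ((1.4041595458984375, 0.02417278289794922), (40.18022155761719, 16.675033569335938), 0.009565402753651142)
tool yaw 80.05745800577287
```

View pics/w4.png

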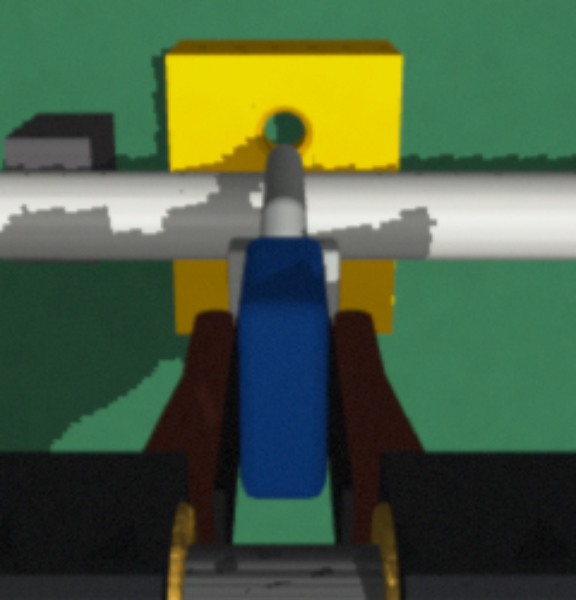

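```bash
cat >> m3.py <<'E'
print("--- bright")
Y=((H[...,0]>22)&(H[...,0]<34)&(H[...,1]>150)&(H[...,2]>185)).astype(np.uint8)
u0=int(sys.argv[2]);v0=int(sys.argv[3])
print(H[v0-30:v0+20:2,u0,:].tolist())
print("V col at +30",H[160:182,u0+30,2].tolist())
print("V row",H[v0,u0-20:u0+20,2].tolist(),H[v0,u0-20:u0+20,0].tolist())
for vv in range(164,176,1): print(vv,T(bp([[u0+30,vv]],.04))[0,0],end=" ")
print()
for vv in range(190,210,1): print(vv,T(bp([[u0,vv]],.04))[0,0],end=" ")
print()
for uu in range(300,336,2): print(uu,T(bp([[uu,v0]],.04))[0,1],end=" ")
E
python3 m3.py w4.npz 318 204 | sed -n '/bright/,$p'
```

```text
--- bright
[[27, 255, 235], [28, 255, 237], [27, 255, 237], [27, 255, 236], [27, 255, 236], [28, 255, 237], [27, 255, 237], [27, 255, 237], [27, 255, 236], [27, 255, 237], [24, 255, 211], [24, 205, 122], [72, 128, 64], [74, 131, 64], [72, 141, 65], [74, 134, 63], [72, 126, 65], [73, 130, 63], [69, 24, 75], [45, 7, 74], [50, 10, 75], [60, 7, 72], [60, 7, 75], [70, 10, 73], [60, 3, 75]]
V col at +30 [126, 126, 126, 125, 127, 124, 102, 98, 103, 103, 104, 106, 137, 218, 235, 236, 237, 236, 236, 237, 238, 237]
V row [237, 236, 237, 238, 237, 237, 237, 237, 232, 226, 222, 156, 118, 121, 121, 122, 118, 84, 67, 65, 63, 64, 65, 63, 65, 64, 63, 66, 67, 135, 179, 195, 224, 235, 237, 237, 237, 237, 237, 237] [27, 27, 27, 27, 27, 27, 27, 27, 25, 23, 23, 24, 49, 71, 73, 73, 74, 73, 73, 71, 74, 72, 74, 73, 74, 73, 75, 70, 37, 23, 23, 23, 25, 27, 27, 27, 27, 27, 27, 27]
164 50.27 165 49.57 166 48.87 167 48.18 168 47.48 169 46.77 170 46.07 171 45.37 172 44.66 173 43.96 174 43.25 175 42.55 
190 31.81 191 31.08 192 30.36 193 29.63 194 28.9 195 28.17 196 27.44 197 26.71 198 25.97 199 25.24 200 24.5 201 23.77 202 23.03 203 22.29 204 21.55 205 20.81 206 20.07 207 19.32 208 18.58 209 17.83 
300 -12.92 302 -11.47 304 -10.01 306 -8.56 308 -7.1 310 -5.65 312 -4.19 314 -2.74 316 -1.28 318 0.17 320 1.63 322 3.08 324 4.54 326 5.99 328 7.45 330 8.9 332 10.35 334 11.81
```

```bash
cat > tip2.py <<'E'
import sys; a=sys.argv
sys.argv=["m3.py",a[1],"318","204"]
import io,contextlib
with contextlib.redirect_stdout(io.StringIO()): exec(open("m3.py").read())
v=float(a[2])
C=(R.T@(Cc-p))*1000; 
for r in (v-.5,v,v+.5):
    g=(R.T@(bp([[318.5,r]],.04)[0]-p))*1000
    d=(g-C)[[0,2]]; d/=np.linalg.norm(d); n=np.array([d[1],-d[0]])  # normal in x,z
    if n[0]<0:n=-n
    zc=(103.7-5)  # sphere centre, tool z
    # (xc-Cx)*n0+(zc-Cz)*n1 = -5
    xc=C[0]+(-5-(zc-C[2])*n[1])/n[0]; print(r,"leg x",xc.round(2), "=> bolt x",(xc-21).round(2))
print("cam tool",C.round(1),"tcp z",p[2])
E
python3 tip2.py w4.npz 209.5
```

```text
Traceback (most recent call last):
  File "tip2.py", line 5, in <module>
    v=float(a[2])
            ~^^^
TypeError: 'float' object is not subscriptable
```

```bash
sed -i 's/^import sys; a=sys.argv/import sys; AV=sys.argv/; s/a\[1\]/AV[1]/; s/a\[2\]/AV[2]/' tip2.py; python3 tip2.py w4.npz 209.5
```

```text
209.0 leg x 20.22 => bolt x -0.78
209.5 leg x 19.9 => bolt x -1.1
210.0 leg x 19.57 => bolt x -1.43
cam tool [  79.4    0.3 -139.5] tcp z 0.1718532115249945
```

```bash
python3 -m jog '{"travel":[[0.04,0,0.4],[0,0,0.5],[0,0,0.2],[0,0,0],[0,0,0]],"dr":[[0,0,0],[0,0,0],[0,0,0],[0,0,0],[0,0,0]],"claw":[1,1,1,1,1]}'
python3 - <<'E'
from tip import *
c=arm.read_camera("wrist"); np.savez("w5.npz",**c); cv2.imwrite("pics/w5.png",cv2.resize(c["color"][170:330,240:400,::-1],None,fx=3.7,fy=3.7,interpolation=cv2.INTER_CUBIC))
E
python3 m3.py w5.npz 318 220|grep -v "^V\|\[\["
```

```text
clock: 21.6
ee_pos: [0.5387, -0.2472, 0.1498]
orientation: [[0.172, 0.985, 0.0], [0.985, -0.172, -0.0], [0.0, 0.0, -1.0]]
force: [1.2, -0.2, -1.7]
width: 0.18
grip_force: 35.0
bracket ((543.7046508789062, -219.5880584716797), (40.02132034301758, 70.5287094116211), 80.05289459228516) tool [2.8050e+01 2.0000e-02 1.0988e+02]
post ((542.6073608398438, -249.37319946289062), (31.677555084228516, 185.1978302001953), 77.38414001464844)
grip top z rel tcp -0.0035644827392161127 -0.004397704548331577 rect tool ((1.2114334106445312, -0.30322933197021484), (17.364484786987305, 40.389652252197266), 89.1690444946289)
tool yaw 80.0711380575605
--- bright
164 52.56 165 51.92 166 51.27 167 50.63 168 49.99 169 49.34 170 48.7 171 48.05 172 47.4 173 46.75 174 46.1 175 45.45 
190 35.57 191 34.9 192 34.24 193 33.57 194 32.9 195 32.22 196 31.55 197 30.88 198 30.2 199 29.53 200 28.85 201 28.17 202 27.49 203 26.81 204 26.13 205 25.45 206 24.77 207 24.08 208 23.4 209 22.71 
300 -11.81 302 -10.46 304 -9.1 306 -7.74 308 -6.39 310 -5.03 312 -3.68 314 -2.32 316 -0.97 318 0.39 320 1.75 322 3.1 324 4.46 326 5.81 328 7.17 330 8.52 332 9.88 334 11.24
```

View pics/w5.png

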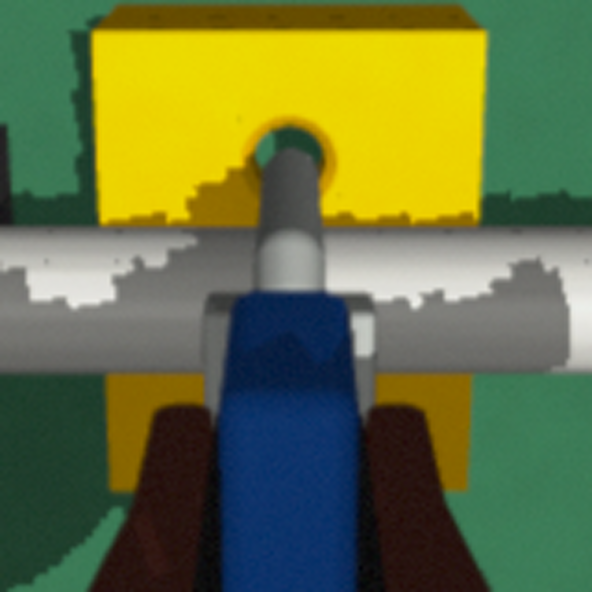

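```bash
python3 tip2.py w5.npz 210; python3 -c "
from tip import *
c=dict(np.load('w5.npz'));H=hsv(c)
for v in (206,208,212,216,222): print(v,H[v,300:340,2].tolist())
print(H[196:216,318].tolist())"
```

```text
209.5 leg x 19.79 => bolt x -1.21
210.0 leg x 19.46 => bolt x -1.54
210.5 leg x 19.13 => bolt x -1.87
cam tool [  79.4    0.4 -139.8] tcp z 0.14987929386772914
206 [236, 236, 236, 235, 236, 236, 236, 231, 223, 212, 188, 146, 128, 112, 79, 64, 62, 63, 66, 63, 65, 63, 66, 75, 107, 150, 181, 199, 219, 232, 236, 237, 236, 237, 236, 235, 236, 236, 237, 236]
208 [236, 236, 236, 237, 236, 235, 229, 224, 214, 168, 128, 121, 121, 117, 85, 67, 65, 61, 64, 62, 63, 64, 63, 65, 66, 75, 128, 176, 190, 214, 232, 237, 237, 236, 236, 235, 236, 236, 236, 237]
212 [237, 236, 237, 236, 236, 227, 184, 136, 95, 107, 121, 120, 110, 89, 66, 66, 70, 72, 73, 78, 80, 80, 84, 89, 74, 65, 66, 110, 174, 189, 204, 229, 236, 237, 237, 236, 236, 236, 236, 236]
216 [232, 185, 153, 151, 148, 134, 121, 116, 103, 84, 76, 61, 61, 60, 62, 67, 69, 70, 74, 76, 79, 81, 85, 85, 83, 80, 93, 152, 190, 198, 211, 232, 236, 237, 235, 237, 236, 237, 236, 237]
222 [145, 145, 145, 145, 145, 146, 144, 140, 132, 121, 89, 64, 60, 60, 64, 67, 68, 71, 74, 76, 81, 81, 81, 82, 85, 86, 141, 207, 230, 236, 234, 226, 232, 235, 236, 236, 236, 236, 236, 236]
[[27, 255, 236], [27, 255, 236], [27, 255, 237], [27, 255, 236], [27, 255, 234], [25, 255, 220], [23, 255, 195], [25, 255, 144], [32, 146, 82], [69, 110, 65], [71, 124, 66], [74, 131, 64], [73, 124, 64], [73, 106, 65], [73, 24, 75], [50, 10, 76], [60, 7, 73], [30, 10, 74], [30, 7, 75], [60, 7, 76]]
```

```bash
python3 -m jog '{"travel":[[0,-0.03,0.2],[0,0,0.2],[0,0,0.2],[0,0,0]],"dr":[[0,0,0],[0,0,0],[0,0,0],[0,0,0]],"claw":[1,1,1,1]}'
python3 -c "
from h import *
print(arm.read_state()['force'],arm.read_state()['ft_torque'])"
```

```text
clock: 22.15
ee_pos: [0.5377, -0.2468, 0.1371]
orientation: [[0.172, 0.985, -0.001], [0.985, -0.172, 0.001], [0.0, -0.001, -1.0]]
force: [0.2, -0.1, -1.2]
width: 0.18
grip_force: 35.0
[ 0.22348452 -0.11086229 -1.22985508] [-0.07338291 -0.0894127   0.02001041]
```

```bash
python3 -m jog '{"travel":[[0,0,0.25],[0,0,0.25],[0,0,0.2],[0,0,0.05],[0,0,0]],"dr":[[0,0,0],[0,0,0],[0,0,0],[0,0,0],[0,0,0]],"claw":[1,1,1,1,1]}'
python3 -m jog '{"travel":[[0,0,0.05],[0,0,0.05],[0,0,0]],"dr":[[0,0,0],[0,0,0],[0,0,0]],"claw":[1,1,1]}'
```

```text
clock: 22.78
ee_pos: [0.538, -0.247, 0.1226]
orientation: [[0.172, 0.985, -0.0], [0.985, -0.172, 0.0], [0.0, -0.0, -1.0]]
force: [-0.1, -0.4, -2.1]
width: 0.178
grip_force: 35.0
clock: 23.15
ee_pos: [0.538, -0.2469, 0.1206]
orientation: [[0.172, 0.985, -0.0], [0.985, -0.172, 0.0], [0.0, -0.0, -1.0]]
force: [-0.4, 0.3, -1.0]
width: 0.186
grip_force: 35.0
```

```bash
python3 -m jog '{"travel":[[0,0,0.04],[0,0,0.03],[0,0,0]],"dr":[[0,0,0],[0,0,0],[0,0,0]],"claw":[1,1,1]}'
python3 -m jog '{"travel":[[0,0,0.03],[0,0,0]],"dr":[[0,0,0],[0,0,0]],"claw":[1,1]}'
```

```text
clock: 23.52
ee_pos: [0.5381, -0.247, 0.1198]
orientation: [[0.172, 0.985, 0.0], [0.985, -0.172, -0.0], [-0.0, 0.0, -1.0]]
force: [-1.1, 0.6, 5.4]
width: 0.175
grip_force: 35.0
clock: 23.78
ee_pos: [0.5381, -0.247, 0.1198]
orientation: [[0.172, 0.985, 0.001], [0.985, -0.172, -0.0], [-0.0, 0.001, -1.0]]
force: [-3.4, 1.4, 9.1]
width: 0.177
grip_force: 35.0
```

Contact comes at TCP z = 0.1198, as predicted for fully home. Now to release and retreat upward.

```bash
python3 -m jog '{"travel":[[0,0,-0.03],[0,0,0],[0,0,0],[0,0,0],[0,0,0],[0,0,0],[0,0,0]],"dr":[[0,0,0],[0,0,0],[0,0,0],[0,0,0],[0,0,0],[0,0,0],[0,0,0]],"claw":[0.5,0.5,0.5,0.5,0.5,0.5,0.5]}'
python3 -m jog '{"travel":[[0,0,-0.3],[0,0,-0.6],[0,0,-1],[0,0,-1],[0,0,-1],[0,0,-1],[-0.5,0,-1],[-1,0,-1],[-1,0,0],[-1,0,0],[0,0,0],[0,0,0]],"dr":[[0,0,0],[0,0,0],[0,0,0],[0,0,0],[0,0,0],[0,0,0],[0,0,0],[0,0,0],[0,0,0],[0,0,0],[0,0,0],[0,0,0]],"claw":[0.5,0.5,0.5,0.5,0.5,0.5,0.5,0.5,0.5,0.5,0.5,0.5]}'
python3 - <<'E'
from tip import *
c=arm.read_camera("wrist"); np.savez("w6.npz",**c); cv2.imwrite("pics/w6.png",c["color"][:,:,::-1])
P=cloud(c);H=hsv(c);z=P[...,2]
b=(H[...,0]>=95)&(H[...,0]<=130)&(H[...,1]>120)&(z>.06)&(z<.14)
t=b&(z>.108); q=P[t]; print("grip top z",np.median(q[:,2]),"rect",cv2.minAreaRect((q[:,:2]*1000).astype(np.float32)))
c=arm.read_camera("top"); P=(cloud(c)-o)@A; H=hsv(c)
w=(H[...,0]<25)&(H[...,1]>90)&(H[...,2]>90)&(P[...,2]>.125)&(abs(P[...,0])<.16)&(abs(P[...,1])<.12)
q=P[w]; print("slats",np.degrees(np.percentile(np.arctan2(q[:,2]-.012,-q[:,0]),[.5,2])))
E
```

```text
clock: 24.65
ee_pos: [0.538, -0.2469, 0.1192]
orientation: [[0.172, 0.985, -0.0], [0.985, -0.172, 0.0], [0.0, -0.0, -1.0]]
force: [-0.5, -0.1, -1.2]
width: 0.502
grip_force: 0.0
clock: 26.15
ee_pos: [0.5255, -0.3154, 0.2563]
orientation: [[0.173, 0.985, -0.001], [0.985, -0.173, 0.002], [0.001, -0.002, -1.0]]
force: [-0.3, -0.4, 0.3]
width: 0.5
grip_force: 0.0
grip top z 0.11558567275572218 rect ((616.8805541992188, -274.61346435546875), (39.8104362487793, 184.6348114013672), 71.75344848632812)
slats [93.31530767 93.64812604]
```

View pics/w6.png

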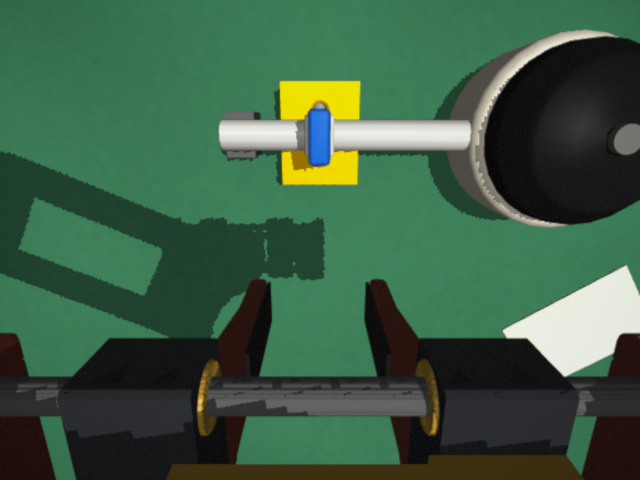

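The picture shows the blue grip standing square on the post at (320,137), with its legs in the bracket holes. The grip top reads 0.1156 m against 0.116 m expected when fully home. The shutter edge is unchanged at 93°, which is open, and the gripper is clear.

```bash
python3 -c "
from station import arm
print(arm.finish_job())"
```

```text
the job is handed in; nothing more can be done
None
```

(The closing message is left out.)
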